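# Make up a soldering kit and a finishing kit

## Task

Make up the two job kits. Soldering kit, in the red tray: stand the blue-capped jar down inside the round rubber collar and the white borax cone upright in the middle of the square bay. Finishing kit, in the green tray: stand the cream-capped jar inside the collar, lay the steel block flat in the middle of the square bay, squared up with it, and stand the closed ring box upright on the middle of the block; leave the black-capped jar and the wax lump where they are.

Things in the scene. Friction and masses are not known exactly. Their poses are not given: they have to be found in the camera images.
- red_tray: low red metal kit tray, 184 x 96 mm, fixed. Origin: centre of its underside; x along its length, z up. Floor 3 mm, rim and middle divider 6 mm above the bench. Centred at x = -45 mm: round well, a black rubber collar, 66 mm inside, 72 mm outside, top 9.5 mm above the bench. Centred at x = +45 mm: square cork-lined bay, 84 x 86 mm clear. Either tray may lie in either place.
- green_tray: low green metal kit tray, 184 x 96 mm, fixed. Origin: centre of its underside; x along its length, z up. Floor 3 mm, rim and middle divider 6 mm above the bench. Centred at x = -45 mm: round well, a black rubber collar, 66 mm inside, 72 mm outside, top 9.5 mm above the bench. Centred at x = +45 mm: square cork-lined bay, 84 x 86 mm clear. Either tray may lie in either place.
- flux_jar: the soldering flux: a closed round glass jar with a blue screw cap, 38 mm in diameter and 54 mm high with its cap (the cap is slightly narrower and fills the top 12 mm; it does not turn), about 85 g. Origin at the centre of its underside, z up.
- borax_cone: the borax: a small off-white, slightly tapered round cone with a blunt sloping top, 35 mm in diameter at the foot and 34 mm high, about 45 g. Origin at the centre of its underside, z up.
- pumice_jar: the pumice: a closed round glass jar with a cream screw cap, 48 mm in diameter and 52 mm high with its cap (the cap is slightly narrower and fills the top 12 mm; it does not turn), about 85 g. Origin at the centre of its underside, z up.
- steel_block: the bench block: a plain square block of light grey steel, 60 x 60 x 18 mm, about 0.5 kg. Origin at the centre of its underside, x and y along its sides, z up.
- ring_box: the customer's ring box: a closed dark brown box with a small brass catch, 54 x 54 x 42 mm (56 mm with the catch, which is at -x), about 45 g; its lid is fixed shut. Origin at its underside: the sides lie 26 mm to -x, 28 mm to +x and 27 mm to either side in y; z up.
- black_jar: not wanted: a closed round glass jar with a black screw cap, 44 mm in diameter and 47 mm high with its cap (the cap is slightly narrower and fills the top 12 mm; it does not turn), about 85 g. Origin at the centre of its underside, z up.
- wax_lump: not wanted: a domed oval lump of yellow-brown beeswax, 41 x 50 x 19 mm. Origin at the centre of its underside, z up.
There are look-alikes about, which are no part of the job. Leave any purple look-alike of the pumice_jar alone.

How it is judged (in metres and radians):
At the end, for the whole second after the job is handed in: Jars upright on the floor inside their collars (16 mm); cone upright and block flat on the floor within 15 mm of their bay centres along each tray axis, block within 15 degrees of square; ring box upright on the block within 13 mm of its centre; tilts under 0.1 rad, heights within 3 mm; all at rest (x of flux_jar in the frame of red_tray between -0.061 and -0.029 m and y of flux_jar in the frame of red_tray between -0.016 and 0.016 m and z of flux_jar in the frame of red_tray between 0 and 0.006 m and angle between each of flux_jar, borax_cone, pumice_jar, steel_block, ring_box's own z axis and vertical below 0.1 rad and x of borax_cone in the frame of red_tray between 0.03 and 0.06 m and y of borax_cone in the frame of red_tray between -0.015 and 0.015 m and z of borax_cone in the frame of red_tray between 0 and 0.006 m and x of pumice_jar in the frame of green_tray between -0.061 and -0.029 m and y of pumice_jar in the frame of green_tray between -0.016 and 0.016 m and z of pumice_jar in the frame of green_tray between 0 and 0.006 m and x of steel_block in the frame of green_tray between 0.03 and 0.06 m and y of steel_block in the frame of green_tray between -0.015 and 0.015 m and z of steel_block in the frame of green_tray between 0 and 0.006 m and (angle between the x axis of steel_block and the x axis of green_tray, either way round below 0.26 rad or angle between the x axis of steel_block and the y axis of green_tray, either way round below 0.26 rad) and horizontal distance between ring_box and steel_block below 0.013 m and z of ring_box in the frame of steel_block between 0.015 and 0.021 m and linear speed of each of flux_jar, borax_cone, pumice_jar, steel_block, ring_box below 0.02 m/s); the robot touches nothing.
It fails at once if the black-capped jar is moved (more than 40 mm) (distance of black_jar from where it was at the start of the episode above 0.04 m).
It fails at once if the wax lump is moved (more than 40 mm) (distance of wax_lump from where it was at the start of the episode above 0.04 m).
It also fails if it takes over 115 s, if anything falls off the work surface, if the arm or the gripper's body presses on something with over 40 N, if the wrist force passes 120 N, or if a joint passes its speed limit or range.

## Robot

A 7-joint arm with a two-finger parallel gripper is mounted at the origin on a cart in front of the work surface, level with it; the furniture and walls round the work are solid. World frame = base frame: x ahead of the robot, y to its left, z up, the work surface at z = 0. Lengths are in m, angles in degrees, forces in N, time in s.
With the tool pointing down it reaches from about 0.4 to 0.9 m from the base axis. Payload 5.6 kg.
Tool frame: the origin (TCP) lies midway between the tips of the shut fingers; the grasp point (between the pads) lies 19 mm behind it; z points along the fingers, y is the line along which they close (so a half turn about z gives the same grasp; the last joint's range is limited). The gripper opens to 92 mm and grips with 3 to 60 N. Pads are 20 mm wide; open, the fingers measure 128 mm over their backs; the gripper's body (75 mm by 189 mm) begins 69 mm behind the grasp point.
Start: joints at [-65.947, 26.786, -0.665, 91.828, 0.344, 61.387, -3.226], TCP at [0.29, 0.582, 0.215] pointing down, gripper open.
Joint ranges: [-144.91, 144.91], [-17.63, 115.5], [-89.93, 88.59], [15.96, 139.68], [-74.01, 254.01], [8.47, 105.57], [-167.45, 167.45]. Speed limits (degrees/s): [147.25, 147.25, 180, 180, 180, 180, 180].

## Interface

Orientations are given as a 3x3 rotation matrix whose columns are the frame's x, y, z axes.
In Python, from cell import env gives the robot as it stands.
- The arm moves only by the tool jog_arm, never from a script. Its argument "moves" is a list of rows, each a list of 3 entries, a list of its own where there are three numbers: the turn, a rotation vector about the tool's x, y, z in units of 6 degrees (1.0 is 6 degrees), then the shift along the tool's x, y, z in units of 40 mm (1.0 is 40 mm), then the closure, from -1 (fully open) to 1 (shut). In form: [[[wx, wy, wz], [x, y, z], jaw], ...]. A call has 1 to 20 rows; each row is the pose to reach, as a shift and turn from the pose commanded when the call began, along the tool's axes at that moment; what a row does not reach only later rows make up. A row lasts 1/12 s, in which the tool goes at most 41.7 mm and 7.16 degrees, less where a joint would pass 70% of its speed; a pose out of reach is approached as far as the arm can. A call with a gripper value outside its range is refused whole. The fingers move at their own pace and stop on an object; "squeeze" is the grip in N (left out, the last holds). Time passes only in rows, so rows that repeat a pose let the fingers close. It gives the time, the measured TCP pose, the force, the opening and the grip force at its end, in the units of the state.
- env.get_obs(): the state, without advancing time (a new reading comes with each control period).
- env.grab_frame(name): name is "scene" or "top" or "wrist"; returns the picture (420x560x3 uint8, red, green, blue); there is no depth.
- env.camera_model(name): a dict with "camera_matrix" (3x3 intrinsics, pixels), "R" (3x3) and "t" (3): a world point X has camera coordinates R X + t; the wrist camera has in their place "hand_eye" (4x4, takes a point from camera to tool coordinates, whose origin is the TCP and whose axes are the flange's). Camera axes: x right, y down, z forward; pixel columns grow to the right and rows downward; lengths in m; the calibration is good to about 2 mm. A picture is of the moment at which its call begins: read the wrist's pose just before it. camera_model takes no time and is no camera call.
- env.finish_job(): hands the job in; it is judged then, once.
Trained networks look in the newest picture that a camera, given by its name, has taken for a name from the list of things; names that differ only in an ending like _2 or _b are one class to them, and where a whole thing is asked for, a point or a joint stands for the part that bears it (a point fixed in the world has none). Each returns a list of dicts, best first, with "p" (0 to 1); they miss things now and then, are a little off and sometimes report something else, mostly with a low value. They report only what shows in the picture. A call takes as long as a camera call. They do not tell look-alikes from the thing itself.
- env.outline_of(label, camera): "pixels" (420x560 bool, what is visible of it) and "location" ([column, row] in pixels, amid what is visible of it).
The state is a dict: "clock": time; "joint_pos": joint angles; "joint_vel": joint speeds; "effort": joint torques, N m; "tool_pos": TCP position; "ee_rot": TCP orientation; "ft_force": force on the tool from outside, world axes, zero at the start; "ft_torque": the same for the moment, N m; "finger_gap": opening from 0.0 (shut) to 1.0 (fully open); "gripper_force": force on a finger pad.
Only numpy, scipy, OpenCV 4.12 (cv2) and the standard library are available. Lean on these libraries where they do the work, as an engineer would, in place of code of your own. Each camera call takes 0.05 s, during which the arm holds its last target. There are 200 camera calls.

## Working session

There is one attempt and no reset: what is moved stays moved. The work goes in short steps, Python scripts to look and compute and a tool call to move; the robot and the scene stay as the last step left them, time stands still between calls to the robot, and variables do not carry over. Pictures are saved under pics/ and viewed, at most 14 in all, crops included, and the job is handed in when it is done.

Besides the shell and the picture viewer there is one more tool, called after "Emit:" as name(argument=value, ...) on one line, values as JSON. jog_arm: Moves the arm, as the interface text tells. Its arguments: {"type":"object","properties":{"moves":{"type":"array"},"squeeze":{"type":"number"}},"required":["moves"]}

```bash
mkdir -p pics; ls
python3 - <<'E'
from cell import env
import cv2,numpy as np
o=env.get_obs();print({k:np.round(v,3).tolist() for k,v in o.items()})
for n in("top","scene"):
    f=env.grab_frame(n);cv2.imwrite(f"pics/{n}0.png",cv2.cvtColor(f,cv2.COLOR_RGB2BGR))
    m=env.camera_model(n);print(n,{k:np.round(v,4).tolist() for k,v in m.items()})
print(np.round(env.camera_model("wrist")["hand_eye"],4).tolist())
E
```

```text
pics
{'clock': 0.0, 'joint_pos': [-65.949, 26.837, -0.666, 91.881, 0.344, 61.388, -3.225], 'joint_vel': [-0.009, -0.049, -0.034, 0.058, 0.11, -0.081, 0.058], 'effort': [0.0, -52.057, -0.013, -24.376, -0.057, 0.017, 0.0], 'tool_pos': [0.29, 0.581, 0.214], 'ee_rot': [[-0.895, 0.446, -0.001], [0.446, 0.895, -0.002], [-0.0, -0.002, -1.0]], 'ft_force': [-0.056, -0.259, 0.247], 'ft_torque': [0.0, -0.0, -0.002], 'gripper_force': 0.0, 'finger_gap': 1.002}
top {'camera_matrix': [[474.9536, 0.0, 287.7353], [0.0, 474.9536, 211.3406], [0.0, 0.0, 1.0]], 'R': [[-0.0035, -0.9999, 0.015], [-0.9973, 0.0024, -0.0734], [0.0734, -0.0152, -0.9972]], 't': [-0.2133, 0.4694, 0.8425]}
scene {'camera_matrix': [[411.9009, 0.0, 287.5709], [0.0, 411.9009, 201.4937], [0.0, 0.0, 1.0]], 'R': [[0.79, -0.6127, 0.0222], [-0.2731, -0.3841, -0.882], [0.5489, 0.6907, -0.4708]], 't': [-0.5086, 0.0841, 0.739]}
[[0.0002, -0.9658, -0.2594, 0.0739], [1.0, 0.0, 0.0006, -0.0], [-0.0006, -0.2594, 0.9658, -0.1687], [0.0, 0.0, 0.0, 1.0]]
```

View pics/top0.png

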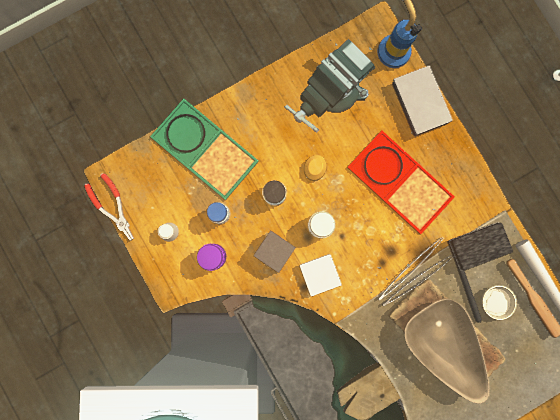

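View pics/scene0.png

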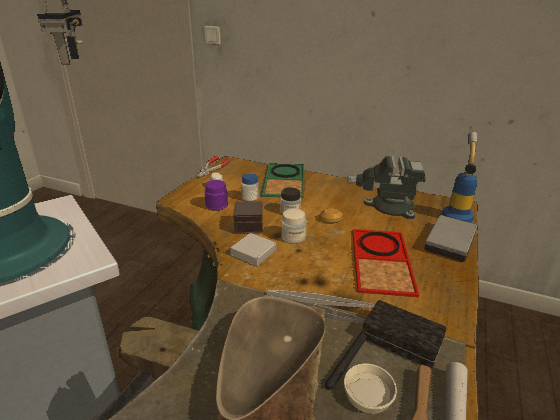

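The top view shows the flux jar at (217,212), the cone at (168,232), the purple jar at (210,257), the black jar at (274,192) and the wax at (316,167). It also shows the ring box at (273,252), the block at (320,275), the cream jar at (321,224), the green tray at (205,148) and the red tray at (400,180). In both trays the well is at the upper left. The grey slab at (422,100) is a larger look-alike of the block.

```bash
cat > h.py <<'E'
from cell import env
import numpy as np, cv2
from scipy.optimize import minimize
a=np.linspace(0,2*np.pi,40,endpoint=False)
cyl=lambda r,z0,z1,r1=None:np.vstack([np.c_[r*np.cos(a),r*np.sin(a),0*a+z0],np.c_[(r1 or r)*np.cos(a),(r1 or r)*np.sin(a),0*a+z1]])
box=lambda x0,x1,y,h:np.array([[x,s*y,z] for x in(x0,x1) for s in(-1,1) for z in(0,h)])
M=dict(flux_jar=np.vstack([cyl(.019,0,.042),cyl(.0175,.042,.054)]),borax_cone=cyl(.0175,0,.031,.013),
 pumice_jar=np.vstack([cyl(.024,0,.04),cyl(.0225,.04,.052)]),black_jar=np.vstack([cyl(.022,0,.035),cyl(.0205,.035,.047)]),
 steel_block=box(-.03,.03,.03,.018),ring_box=box(-.026,.028,.027,.042),wax_lump=cyl(.0225,0,.010,.02),
 red_tray=box(-.092,.092,.048,.006),green_tray=box(-.092,.092,.048,.006))
def cam(n):
    m=env.camera_model(n);K=np.array(m["camera_matrix"])
    if "R" in m: return K,np.array(m["R"]),np.array(m["t"])
    o=env.get_obs();T=np.eye(4);T[:3,:3]=o["ee_rot"];T[:3,3]=o["tool_pos"]
    W=np.linalg.inv(T@np.array(m["hand_eye"]));return K,W[:3,:3],W[:3,3]
def proj(c,X):
    K,R,t=c;p=(R@np.asarray(X).T).T+t;p=p@K.T;return p[:,:2]/p[:,2:]
def ray(c,uv,z):
    K,R,t=c;d=R.T@np.linalg.inv(K)@[uv[0],uv[1],1];o=-R.T@t;return o+d*(z-o[2])/d[2]
def place(P,x,y,w,z=0):
    C,S=np.cos(w),np.sin(w);return P@np.array([[C,S,0],[-S,C,0],[0,0,1]])+[x,y,z]
def fit(label,mask,c,z=0,w0=0,S=4):
    big=cv2.resize(mask.astype(np.uint8),None,fx=S,fy=S,interpolation=cv2.INTER_NEAREST);P=M[label]
    def iou(q):
        h=cv2.convexHull(((proj(c,place(P,q[0],q[1],q[2],z))+.5)*S).astype(np.float32)).astype(np.int32)
        im=np.zeros_like(big);cv2.fillConvexPoly(im,h,1);return 1-(im&big).sum()/((im|big).sum()+1)
    v,u=np.nonzero(mask);x,y=ray(c,(u.mean(),v.mean()),z+P[:,2].max()/2)[:2];best=None
    for w in ([0] if len(P)>20 else w0+np.radians(np.arange(-90,90,15))):
        r=minimize(iou,[x,y,w],method="Nelder-Mead",options=dict(initial_simplex=[[x,y,w],[x+.01,y,w],[x,y+.01,w],[x,y,w+.2]],xatol=1e-4,fatol=1e-4))
        if best is None or r.fun<best.fun: best=r
    return best.x,1-best.fun
def see(label,n,z=0,new=True):
    c=cam(n)
    if new: env.grab_frame(n)
    for d in env.outline_of(label,n):
        q,s=fit(label,d["pixels"],c,z)
        print(label,n,"p%.2f"%d["p"],np.round(d["location"]).tolist(),"xy",np.round(q[:2],4).tolist(),"yaw %.1f"%np.degrees(q[2]),"iou %.2f"%s)
E
python3 - <<'E'
from h import *
for n in("top","scene"):
    env.grab_frame(n)
    for l in M: see(l,n,new=False)
E
```

```text
flux_jar top p0.80 [216.0, 215.0] xy [0.4662, -0.0897] yaw 7.0 iou 0.95
borax_cone top p0.75 [167.0, 231.0] xy [0.4329, 0.0045] yaw 6.4 iou 0.94
borax_cone top p0.63 [401.0, 184.0] xy [0.4916, -0.4922] yaw 42.4 iou 0.07
pumice_jar top p0.75 [210.0, 256.0] xy [0.3879, -0.0775] yaw 9.2 iou 0.94
pumice_jar top p0.60 [321.0, 226.0] xy [0.4442, -0.2745] yaw 0.0 iou 0.95
black_jar top p0.83 [276.0, 191.0] xy [0.5021, -0.1893] yaw 11.5 iou 0.95
black_jar top p0.34 [216.0, 215.0] xy [0.4659, -0.0891] yaw 10.7 iou 0.70
steel_block top p0.93 [321.0, 274.0] xy [0.3546, -0.2726] yaw -70.6 iou 0.95
steel_block top p0.74 [171.0, 227.0] xy [0.4355, -0.0067] yaw -16.3 iou 0.25
ring_box top p0.74 [273.0, 251.0] xy [0.3956, -0.1897] yaw -32.9 iou 0.95
wax_lump top p0.66 [316.0, 169.0] xy [0.5519, -0.2658] yaw 2.4 iou 0.88
red_tray top p0.92 [400.0, 183.0] xy [0.5243, -0.424] yaw -133.7 iou 0.97
green_tray top p0.58 [202.0, 149.0] xy [0.5869, -0.0592] yaw -129.9 iou 0.98
green_tray top p0.58 [319.0, 275.0] xy [0.3795, -0.291] yaw -48.4 iou 0.22
flux_jar scene p0.65 [249.0, 189.0] xy [0.4665, -0.0897] yaw 4.0 iou 0.93
borax_cone scene p0.32 [247.0, 217.0] xy [0.3861, -0.1921] yaw 10.2 iou 0.38
pumice_jar scene p0.95 [217.0, 195.0] xy [0.3897, -0.0759] yaw -5.0 iou 0.92
pumice_jar scene p0.58 [292.0, 226.0] xy [0.4435, -0.2747] yaw 0.1 iou 0.93
black_jar scene p0.69 [293.0, 199.0] xy [0.5073, -0.1834] yaw 7.6 iou 0.76
steel_block scene p0.94 [254.0, 247.0] xy [0.3545, -0.2719] yaw -70.7 iou 0.95
ring_box scene p0.88 [251.0, 218.0] xy [0.396, -0.1903] yaw 55.8 iou 0.92
wax_lump scene p0.83 [330.0, 217.0] xy [0.5572, -0.2587] yaw 5.2 iou 0.91
red_tray scene p0.69 [380.0, 266.0] xy [0.5243, -0.4256] yaw 46.9 iou 0.96
green_tray scene p0.92 [283.0, 177.0] xy [0.5871, -0.0586] yaw -129.8 iou 0.86
```

```bash
cat > plan.py <<'E'
from h import *
import sys
from scipy.spatial.transform import Rotation as Ro
def plan(*wps):
    o=env.get_obs();R0=np.array(o["ee_rot"]);p=np.array(o["tool_pos"]);r0=np.zeros(3);s0=np.zeros(3)
    print("t %.1f"%o["clock"],np.round(p,4).tolist(),"yaw %.1f"%np.degrees(np.arctan2(R0[1,1],R0[0,1])),"q7 %.0f"%o["joint_pos"][6],"gap %.3f"%o["finger_gap"],"F",round(float(o["gripper_force"]),1))
    for x,y,z,th in wps:
        t=np.radians(th);Y=np.array([np.cos(t),np.sin(t),0]);Z=np.array([0,0,-1.]);Rt=np.c_[np.cross(Y,Z),Y,Z]
        r=Ro.from_matrix(R0.T@Rt).as_rotvec(degrees=True)/6;s=R0.T@(np.array([x,y,z])-p)/.04
        print([np.round(r,2).tolist(),np.round(s,3).tolist()],"rows %.1f"%max(np.linalg.norm(s-s0)*.04/.0417,np.linalg.norm(r-r0)*6/7.16));r0,s0=r,s
if __name__=="__main__": plan(*eval(sys.argv[1]))
E
python3 plan.py "[(.433,.0045,.13,0),(.433,.0045,.006,0)]"
```

```text
t 1.1 [0.2902, 0.5816, 0.2146] yaw 63.5 q7 -3 gap 0.998 F 0.0
[[0.0, 0.0, 10.58], [-9.636, -11.316, 2.115]] rows 14.4
[[0.0, 0.0, 10.58], [-9.636, -11.316, 5.215]] rows 3.0
```

Emit:
jog_arm(moves=[[[0,0,10.58],[-9.636,-11.316,2.115],-1],[[0,0,10.58],[-9.636,-11.316,2.115],-1],[[0,0,10.58],[-9.636,-11.316,2.115],-1],[[0,0,10.58],[-9.636,-11.316,2.115],-1],[[0,0,10.58],[-9.636,-11.316,2.115],-1],[[0,0,10.58],[-9.636,-11.316,2.115],-1],[[0,0,10.58],[-9.636,-11.316,2.115],-1],[[0,0,10.58],[-9.636,-11.316,2.115],-1],[[0,0,10.58],[-9.636,-11.316,2.115],-1],[[0,0,10.58],[-9.636,-11.316,2.115],-1],[[0,0,10.58],[-9.636,-11.316,2.115],-1],[[0,0,10.58],[-9.636,-11.316,2.115],-1],[[0,0,10.58],[-9.636,-11.316,2.115],-1],[[0,0,10.58],[-9.636,-11.316,2.115],-1],[[0,0,10.58],[-9.636,-11.316,2.115],-1],[[0,0,10.58],[-9.636,-11.316,2.115],-1],[[0,0,10.58],[-9.636,-11.316,2.115],-1],[[0,0,10.58],[-9.636,-11.316,2.115],-1]], squeeze=15)

```text
clock: 2.6
tool_pos: [0.4329, 0.0056, 0.1301]
ee_rot: [[-0.001, 1.0, 0.0], [1.0, 0.001, 0.001], [0.001, 0.0, -1.0]]
ft_force: [-0.4, -0.4, 0.7]
finger_gap: 1.001
gripper_force: 0.0
```

Run:
```python
from plan import *
see("borax_cone","wrist")
cv2.imwrite("pics/w1.png",cv2.cvtColor(env.grab_frame("wrist"),cv2.COLOR_RGB2BGR))
plan((.433,.0045,.006,0),(.433,.0045,.12,0))
```

```text
borax_cone wrist p0.94 [275.0, 203.0] xy [0.4325, 0.004] yaw 7.6 iou 0.95
t 2.8 [0.4329, 0.0061, 0.1301] yaw 0.2 q7 4 gap 0.998 F 0.0
[[0.0, -0.01, 0.03], [-0.041, 0.0, 3.103]] rows 3.0
[[0.0, -0.01, 0.03], [-0.039, 0.001, 0.253]] rows 2.7
```

View pics/w1.png

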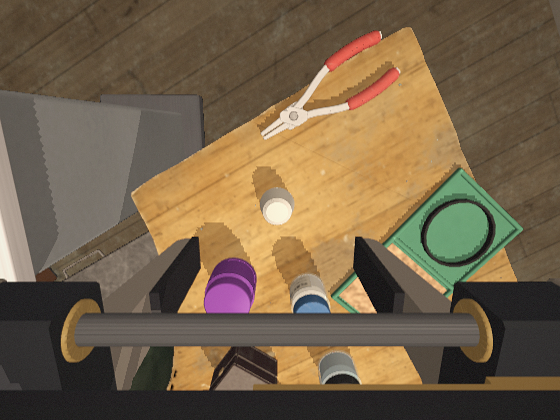

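The wrist view confirms the cone at (275,203), within 1 mm of the top-view estimate. I'll descend, grip and lift.

Emit:
jog_arm(moves=[[[0,0,0],[0,0,1],-1],[[0,0,0],[0,0,2],-1],[[0,0,0],[0,0,2.7],-1],[[0,0,0],[0,0,3.1],-1],[[0,0,0],[0,0,3.1],-1],[[0,0,0],[0,0,3.1],1],[[0,0,0],[0,0,3.1],1],[[0,0,0],[0,0,3.1],1],[[0,0,0],[0,0,3.1],1],[[0,0,0],[0,0,3.1],1],[[0,0,0],[0,0,3.1],1],[[0,0,0],[0,0,3.1],1],[[0,0,0],[0,0,3.1],1],[[0,0,0],[0,0,2.7],1],[[0,0,0],[0,0,2],1],[[0,0,0],[0,0,1],1],[[0,0,0],[0,0,0.2],1],[[0,0,0],[0,0,0.2],1]], squeeze=15)

```text
clock: 4.25
tool_pos: [0.4366, 0.0046, 0.1269]
ee_rot: [[0.001, 1.0, 0.01], [1.0, -0.001, 0.003], [0.003, 0.01, -1.0]]
ft_force: [1.1, 0.7, 0.0]
finger_gap: 0.079
gripper_force: 0.0
```

```bash
python3 plan.py "[(.493,-.458,.12,-43),(.493,-.458,.04,-43),(.493,-.458,.010,-43)]"
```

```text
t 4.2 [0.4366, 0.0046, 0.1269] yaw -0.0 q7 5 gap 0.079 F 0.0
[[0.08, -0.06, 7.16], [-11.566, 1.415, 0.158]] rows 11.2
[[0.08, -0.06, 7.16], [-11.571, 1.396, 2.158]] rows 1.9
[[0.08, -0.06, 7.16], [-11.573, 1.388, 2.908]] rows 0.7
```

The gripper shut on nothing, with the gap at 0.079. I'll look for where the cone went.

Run:
```python
from plan import *
see("borax_cone","wrist")
cv2.imwrite("pics/w2.png",cv2.cvtColor(env.grab_frame("wrist"),cv2.COLOR_RGB2BGR))
o=env.get_obs();print(o["finger_gap"],o["tool_pos"])
```

```text
borax_cone wrist p0.64 [273.0, 202.0] xy [0.4327, 0.0045] yaw 5.5 iou 0.92
0.0048352977893000885 [0.43272736 0.00478971 0.12192769]
```

View pics/w2.png

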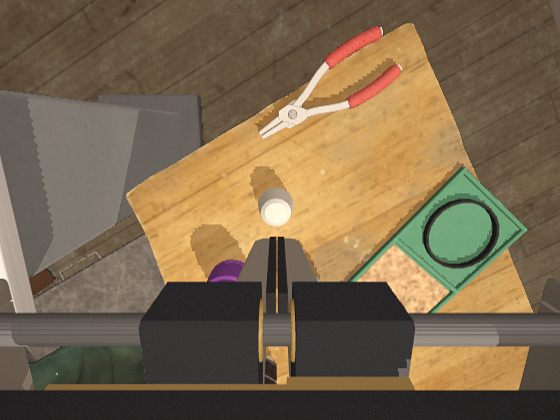

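The cone hasn't moved, at (275,207). The fingers close at only about 80 mm/s, so I'll retry with a narrower pre-opening.

Emit:
jog_arm(moves=[[[0,0,0],[0,0,0],-0.2],[[0,0,0],[0,0,0],-0.2],[[0,0,0],[0,0,0],-0.2],[[0,0,0],[0,0,0],-0.2],[[0,0,0],[0,0,0.3],-0.2],[[0,0,0],[0,0,0.6],-0.2],[[0,0,0],[0,0,0.9],-0.2],[[0,0,0],[0,0,1.4],-0.2],[[0,0,0],[0,0,2],-0.2],[[0,0,0],[0,0,2.5],-0.2],[[0,0,0],[0,0,2.9],-0.2],[[0,0,0],[0,0,2.9],1],[[0,0,0],[0,0,2.9],1],[[0,0,0],[0,0,2.9],1],[[0,0,0],[0,0,2.9],1],[[0,0,0],[0,0,2.9],1],[[0,0,0],[0,0,2.9],1],[[0,0,0],[0,0,2.9],1],[[0,0,0],[0,0,2.9],1]], squeeze=15)

```text
clock: 5.98
tool_pos: [0.4335, 0.0047, 0.0066]
ee_rot: [[-0.0, 1.0, 0.001], [1.0, 0.0, 0.0], [0.0, 0.001, -1.0]]
ft_force: [-0.4, 0.6, 4.3]
finger_gap: 0.343
gripper_force: 15.2
```

Emit:
jog_arm(moves=[[[0,0,0],[0,0,-0.5],1],[[0,0,0],[0,0,-1.3],1],[[0,0,0],[0,0,-2.2],1],[[0,0,0],[0,0,-2.85],1],[[0,0,7.17],[-11.56,1.5,-2.85],1],[[0,0,7.17],[-11.56,1.5,-2.85],1],[[0,0,7.17],[-11.56,1.5,-2.85],1],[[0,0,7.17],[-11.56,1.5,-2.85],1],[[0,0,7.17],[-11.56,1.5,-2.85],1],[[0,0,7.17],[-11.56,1.5,-2.85],1],[[0,0,7.17],[-11.56,1.5,-2.85],1],[[0,0,7.17],[-11.56,1.5,-2.85],1],[[0,0,7.17],[-11.56,1.5,-2.85],1],[[0,0,7.17],[-11.56,1.5,-2.85],1],[[0,0,7.17],[-11.56,1.5,-2.85],1],[[0,0,7.17],[-11.56,1.5,-2.85],1],[[0,0,7.17],[-11.56,1.5,-2.85],1],[[0,0,7.17],[-11.56,1.5,-2.85],1],[[0,0,7.17],[-11.56,1.5,-2.85],1]])

```text
clock: 7.57
tool_pos: [0.4934, -0.4557, 0.1195]
ee_rot: [[0.681, 0.732, -0.0], [0.732, -0.681, 0.002], [0.001, -0.002, -1.0]]
ft_force: [-0.2, -0.0, 0.1]
finger_gap: 0.343
gripper_force: 14.8
```

```bash
python3 plan.py "[(.493,-.458,.12,-43),(.493,-.458,.010,-43)]"
```

```text
t 7.6 [0.4934, -0.4557, 0.1195] yaw -42.9 q7 19 gap 0.343 F 14.8
[[-0.02, -0.01, 0.01], [-0.049, 0.033, -0.013]] rows 0.1
[[-0.02, -0.01, 0.01], [-0.053, 0.038, 2.737]] rows 2.6
```

Emit:
jog_arm(moves=[[[0,0,0],[0,0,0.8],1],[[0,0,0],[0,0,1.6],1],[[0,0,0],[0,0,2.2],1],[[0,0,0],[0,0,2.5],1],[[0,0,0],[0,0,2.65],1],[[0,0,0],[0,0,2.75],1],[[0,0,0],[0,0,2.75],1],[[0,0,0],[0,0,2.75],-0.2],[[0,0,0],[0,0,2.75],-0.2],[[0,0,0],[0,0,2.75],-0.2],[[0,0,0],[0,0,2.75],-0.2],[[0,0,0],[0,0,2.75],-0.2],[[0,0,0],[0,0,2.3],-0.2],[[0,0,0],[0,0,1.5],-0.3],[[0,0,0],[0,0,0.7],-0.4],[[0,0,0],[0,0,0],-0.4],[[0,0,0],[0,0,0],-0.4]])

```text
clock: 8.98
tool_pos: [0.4952, -0.461, 0.1264]
ee_rot: [[0.683, 0.731, 0.008], [0.731, -0.683, -0.006], [0.001, 0.01, -1.0]]
ft_force: [0.5, -0.0, 0.4]
finger_gap: 0.7
gripper_force: 0.0
```

Run:
```python
from plan import *
see("borax_cone","wrist",.003)
see("borax_cone","top",.003)
plan((.444,-.2745,.12,-43),(.444,-.2745,.012,-43))
```

```text
borax_cone wrist p0.72 [272.0, 205.0] xy [0.4924, -0.4581] yaw 5.5 iou 0.94
t 9.2 [0.4927, -0.4571, 0.119] yaw -43.0 q7 19 gap 0.698 F 0.0
[[-0.01, -0.0, -0.0], [2.509, -4.005, -0.017]] rows 4.5
[[-0.01, -0.0, -0.0], [2.508, -4.0, 2.683]] rows 2.6
```

The cone is centred in its bay. Next is the cream-capped jar.

Emit:
jog_arm(moves=[[[0,0,0],[2.51,-4.0,0],-0.4],[[0,0,0],[2.51,-4.0,0],-0.4],[[0,0,0],[2.51,-4.0,0],-0.4],[[0,0,0],[2.51,-4.0,0],-0.4],[[0,0,0],[2.51,-4.0,0],-0.4],[[0,0,0],[2.51,-4.0,0],-0.4],[[0,0,0],[2.51,-4.0,0.8],-0.4],[[0,0,0],[2.51,-4.0,1.6],-0.4],[[0,0,0],[2.51,-4.0,2.3],-0.4],[[0,0,0],[2.51,-4.0,2.68],-0.4],[[0,0,0],[2.51,-4.0,2.68],1],[[0,0,0],[2.51,-4.0,2.68],1],[[0,0,0],[2.51,-4.0,2.68],1],[[0,0,0],[2.51,-4.0,2.68],1],[[0,0,0],[2.51,-4.0,2.68],1],[[0,0,0],[2.51,-4.0,2.68],1]], squeeze=20)

```text
clock: 10.52
tool_pos: [0.4451, -0.2755, 0.0136]
ee_rot: [[0.682, 0.731, 0.002], [0.731, -0.682, -0.0], [0.001, 0.001, -1.0]]
ft_force: [0.0, 0.5, -0.8]
finger_gap: 0.511
gripper_force: 20.0
```

```bash
python3 plan.py "[(.444,-.2745,.12,-43),(.616,-.0245,.12,-40),(.616,-.0245,.0165,-40)]"
```

```text
t 10.5 [0.4451, -0.2755, 0.0136] yaw -43.0 q7 15 gap 0.511 F 20.0
[[0.01, -0.01, -0.0], [0.001, -0.034, -2.659]] rows 2.6
[[0.01, -0.01, -0.5], [7.504, -1.153, -2.655]] rows 7.3
[[0.01, -0.01, -0.5], [7.502, -1.157, -0.068]] rows 2.5
```

Emit:
jog_arm(moves=[[[0,0,0],[0,0,-0.5],1],[[0,0,0],[0,0,-1.3],1],[[0,0,0],[0,0,-2.2],1],[[0,0,0],[0,0,-2.7],1],[[0,0,-0.5],[7.5,-1.15,-2.7],1],[[0,0,-0.5],[7.5,-1.15,-2.7],1],[[0,0,-0.5],[7.5,-1.15,-2.7],1],[[0,0,-0.5],[7.5,-1.15,-2.7],1],[[0,0,-0.5],[7.5,-1.15,-2.7],1],[[0,0,-0.5],[7.5,-1.15,-2.7],1],[[0,0,-0.5],[7.5,-1.15,-2.7],1],[[0,0,-0.5],[7.5,-1.15,-2.7],1],[[0,0,-0.5],[7.5,-1.15,-2.7],1],[[0,0,-0.5],[7.5,-1.15,-2.7],1],[[0,0,-0.5],[7.5,-1.15,-2.7],1]])

```text
clock: 11.77
tool_pos: [0.6147, -0.0263, 0.121]
ee_rot: [[0.645, 0.765, -0.0], [0.765, -0.645, -0.001], [-0.001, 0.0, -1.0]]
ft_force: [-0.3, -0.7, -0.3]
finger_gap: 0.515
gripper_force: 20.0
```

```bash
python3 plan.py "[(.616,-.0245,.12,-40),(.616,-.0245,.0165,-40)]"
```

```text
t 11.8 [0.6147, -0.0263, 0.121] yaw -40.1 q7 -19 gap 0.515 F 20.0
[[0.0, 0.01, -0.02], [0.055, -0.005, 0.026]] rows 0.1
[[0.0, 0.01, -0.02], [0.057, -0.006, 2.613]] rows 2.5
```

Emit:
jog_arm(moves=[[[0,0,0],[0.05,0,0.8],1],[[0,0,0],[0.05,0,1.5],1],[[0,0,0],[0.05,0,2.0],1],[[0,0,0],[0.05,0,2.3],1],[[0,0,0],[0.05,0,2.5],1],[[0,0,0],[0.05,0,2.6],1],[[0,0,0],[0.05,0,2.6],1],[[0,0,0],[0.05,0,2.6],-0.45],[[0,0,0],[0.05,0,2.6],-0.45],[[0,0,0],[0.05,0,2.6],-0.45],[[0,0,0],[0.05,0,2.6],-0.45],[[0,0,0],[0.05,0,2.6],-0.45],[[0,0,0],[0.05,0,2.2],-0.45],[[0,0,0],[0.05,0,1.4],-0.45],[[0,0,0],[0.05,0,0.6],-0.2],[[0,0,0],[0.05,0,-0.2],-0.2],[[0,0,0],[0.05,0,-0.2],-0.2]])

```text
clock: 13.18
tool_pos: [0.6208, -0.0238, 0.1352]
ee_rot: [[0.643, 0.765, 0.01], [0.766, -0.643, 0.001], [0.007, 0.008, -1.0]]
ft_force: [0.9, -0.1, 0.2]
finger_gap: 0.603
gripper_force: 0.0
```

Run:
```python
from plan import *
see("pumice_jar","wrist",.003)
plan((.466,-.0897,.13,-43),(.466,-.0897,.012,-43),(.466,-.0897,.13,-43),(.555,-.392,.13,-43))
```

```text
pumice_jar wrist p0.57 [273.0, 212.0] xy [0.6175, -0.0208] yaw 1.5 iou 0.94
t 13.3 [0.6177, -0.0228, 0.1303] yaw -40.0 q7 -20 gap 0.600 F 0.0
[[0.02, -0.03, 0.5], [-3.719, -1.832, -0.005]] rows 4.0
[[0.02, -0.03, 0.5], [-3.726, -1.837, 2.945]] rows 2.8
[[0.02, -0.03, 0.5], [-3.719, -1.832, -0.005]] rows 2.8
[[0.02, -0.03, 0.5], [-8.078, 4.731, -0.005]] rows 7.6
```

Emit:
jog_arm(moves=[[[0,0,0.5],[-3.72,-1.83,0],-0.2],[[0,0,0.5],[-3.72,-1.83,0],-0.2],[[0,0,0.5],[-3.72,-1.83,0],-0.2],[[0,0,0.5],[-3.72,-1.83,0],-0.2],[[0,0,0.5],[-3.72,-1.83,0],-0.2],[[0,0,0.5],[-3.72,-1.83,0],-0.2],[[0,0,0.5],[-3.72,-1.83,0.9],-0.2],[[0,0,0.5],[-3.72,-1.83,1.8],-0.2],[[0,0,0.5],[-3.72,-1.83,2.5],-0.2],[[0,0,0.5],[-3.72,-1.83,2.9],-0.2],[[0,0,0.5],[-3.72,-1.83,2.9],1],[[0,0,0.5],[-3.72,-1.83,2.9],1],[[0,0,0.5],[-3.72,-1.83,2.9],1],[[0,0,0.5],[-3.72,-1.83,2.9],1],[[0,0,0.5],[-3.72,-1.83,2.9],1],[[0,0,0.5],[-3.72,-1.83,2.9],1]])

```text
clock: 14.62
tool_pos: [0.4659, -0.0897, 0.0136]
ee_rot: [[0.682, 0.731, 0.002], [0.731, -0.682, 0.0], [0.001, 0.001, -1.0]]
ft_force: [0.6, -0.1, -0.1]
finger_gap: 0.401
gripper_force: 20.0
```

```bash
python3 plan.py "[(.466,-.0897,.13,-43),(.555,-.392,.13,-43),(.555,-.392,.018,-43)]"
```

```text
t 14.6 [0.4659, -0.0897, 0.0136] yaw -43.0 q7 -5 gap 0.401 F 20.0
[[0.01, -0.01, 0.0], [0.006, 0.005, -2.909]] rows 2.8
[[0.01, -0.01, 0.0], [-4.004, 6.786, -2.906]] rows 7.6
[[0.01, -0.01, 0.0], [-4.008, 6.783, -0.106]] rows 2.7
```

Emit:
jog_arm(moves=[[[0,0,0],[0,0,-0.5],1],[[0,0,0],[0,0,-1.3],1],[[0,0,0],[0,0,-2.2],1],[[0,0,0],[0,0,-2.9],1],[[0,0,0],[-4.0,6.79,-2.9],1],[[0,0,0],[-4.0,6.79,-2.9],1],[[0,0,0],[-4.0,6.79,-2.9],1],[[0,0,0],[-4.0,6.79,-2.9],1],[[0,0,0],[-4.0,6.79,-2.9],1],[[0,0,0],[-4.0,6.79,-2.9],1],[[0,0,0],[-4.0,6.79,-2.9],1],[[0,0,0],[-4.0,6.79,-2.9],1],[[0,0,0],[-4.0,6.79,-2.9],1],[[0,0,0],[-4.0,6.79,-2.9],1],[[0,0,0],[-4.0,6.79,-2.9],1]])

```text
clock: 15.87
tool_pos: [0.5544, -0.3909, 0.1286]
ee_rot: [[0.682, 0.731, -0.0], [0.731, -0.682, 0.002], [0.001, -0.001, -1.0]]
ft_force: [-0.0, -0.3, -0.2]
finger_gap: 0.404
gripper_force: 20.0
```

```bash
python3 plan.py "[(.555,-.392,.13,-43),(.555,-.392,.018,-43)]"
```

```text
t 15.9 [0.5544, -0.3909, 0.1286] yaw -43.0 q7 12 gap 0.404 F 20.0
[[-0.01, -0.01, 0.0], [-0.011, 0.03, -0.034]] rows 0.0
[[-0.01, -0.01, 0.0], [-0.013, 0.033, 2.766]] rows 2.7
```

Emit:
jog_arm(moves=[[[0,0,0],[0,0,0.8],1],[[0,0,0],[0,0,1.6],1],[[0,0,0],[0,0,2.2],1],[[0,0,0],[0,0,2.5],1],[[0,0,0],[0,0,2.7],1],[[0,0,0],[0,0,2.8],1],[[0,0,0],[0,0,2.8],1],[[0,0,0],[0,0,2.8],-0.3],[[0,0,0],[0,0,2.8],-0.3],[[0,0,0],[0,0,2.8],-0.3],[[0,0,0],[0,0,2.8],-0.3],[[0,0,0],[0,0,2.8],-0.3],[[0,0,0],[0,0,2.3],-0.3],[[0,0,0],[0,0,1.5],-0.7],[[0,0,0],[0,0,0.7],-0.7],[[0,0,0],[0,0,0],-0.7],[[0,0,0],[0,0,0],-0.7]])

```text
clock: 17.28
tool_pos: [0.5571, -0.3951, 0.1354]
ee_rot: [[0.683, 0.731, 0.009], [0.731, -0.683, -0.005], [0.002, 0.01, -1.0]]
ft_force: [0.1, -1.3, -0.8]
finger_gap: 0.85
gripper_force: 0.0
```

Run:
```python
from plan import *
see("flux_jar","wrist",.003)
plan((.3546,-.2722,.13,-70.6),(.3546,-.2722,.005,-70.6))
```

```text
flux_jar wrist p0.97 [272.0, 207.0] xy [0.5546, -0.3911] yaw 4.9 iou 0.94
flux_jar wrist p0.20 [33.0, 4.0] xy [0.527, -0.1128] yaw 14.8 iou 0.41
t 17.4 [0.5552, -0.3926, 0.1303] yaw -43.0 q7 12 gap 0.853 F 0.0
[[0.02, -0.02, 4.6], [-1.219, -5.72, -0.009]] rows 5.6
[[0.02, -0.02, 4.6], [-1.222, -5.728, 3.116]] rows 3.0
```

The flux jar is in its collar. Next is the block.

Emit:
jog_arm(moves=[[[0,0,4.6],[-1.22,-5.72,0],-0.7],[[0,0,4.6],[-1.22,-5.72,0],-0.7],[[0,0,4.6],[-1.22,-5.72,0],-0.7],[[0,0,4.6],[-1.22,-5.72,0],-0.7],[[0,0,4.6],[-1.22,-5.72,0],-0.7],[[0,0,4.6],[-1.22,-5.72,0],-0.7],[[0,0,4.6],[-1.22,-5.72,0],-0.7],[[0,0,4.6],[-1.22,-5.72,0.9],-0.7],[[0,0,4.6],[-1.22,-5.72,1.8],-0.7],[[0,0,4.6],[-1.22,-5.72,2.6],-0.7],[[0,0,4.6],[-1.22,-5.72,3.0],-0.7],[[0,0,4.6],[-1.22,-5.72,3.12],-0.7],[[0,0,4.6],[-1.22,-5.72,3.12],1],[[0,0,4.6],[-1.22,-5.72,3.12],1],[[0,0,4.6],[-1.22,-5.72,3.12],1],[[0,0,4.6],[-1.22,-5.72,3.12],1],[[0,0,4.6],[-1.22,-5.72,3.12],1],[[0,0,4.6],[-1.22,-5.72,3.12],1]], squeeze=45)

```text
clock: 18.88
tool_pos: [0.3547, -0.2722, 0.0048]
ee_rot: [[0.943, 0.332, 0.002], [0.332, -0.943, -0.001], [0.001, 0.001, -1.0]]
ft_force: [-0.7, -1.0, 4.2]
finger_gap: 0.647
gripper_force: 45.0
```

```bash
python3 plan.py "[(.3546,-.2722,.13,-70.6),(.558,-.0935,.13,-40),(.558,-.0935,.009,-40)]"
```

```text
t 18.9 [0.3547, -0.2722, 0.0048] yaw -70.6 q7 3 gap 0.647 F 45.0
[[0.01, -0.01, -0.0], [0.002, 0.003, -3.13]] rows 3.0
[[0.02, -0.01, -5.1], [6.282, -2.523, -3.124]] rows 6.5
[[0.02, -0.01, -5.1], [6.278, -2.527, -0.099]] rows 2.9
```

Emit:
jog_arm(moves=[[[0,0,0],[0,0,-0.4],1],[[0,0,0],[0,0,-1.1],1],[[0,0,0],[0,0,-1.9],1],[[0,0,0],[0,0,-2.7],1],[[0,0,0],[0,0,-3.12],1],[[0,0,-1.7],[2.1,-0.85,-3.12],1],[[0,0,-3.4],[4.2,-1.7,-3.12],1],[[0,0,-5.1],[6.28,-2.52,-3.12],1],[[0,0,-5.1],[6.28,-2.52,-3.12],1],[[0,0,-5.1],[6.28,-2.52,-3.12],1],[[0,0,-5.1],[6.28,-2.52,-3.12],1],[[0,0,-5.1],[6.28,-2.52,-3.12],1],[[0,0,-5.1],[6.28,-2.52,-3.12],1],[[0,0,-5.1],[6.28,-2.52,-3.12],1],[[0,0,-5.1],[6.28,-2.52,-3.12],1],[[0,0,-5.1],[6.28,-2.52,-3.12],1]])

```text
clock: 20.22
tool_pos: [0.556, -0.0945, 0.1286]
ee_rot: [[0.645, 0.764, -0.001], [0.764, -0.645, -0.0], [-0.001, -0.001, -1.0]]
ft_force: [-0.0, 0.1, -4.7]
finger_gap: 0.644
gripper_force: 45.0
```

Run:
```python
from plan import *
plan((.558,-.0935,.13,-40),(.558,-.0935,.0088,-40))
cv2.imwrite("pics/w3.png",cv2.cvtColor(env.grab_frame("wrist"),cv2.COLOR_RGB2BGR))
```

```text
t 20.2 [0.556, -0.0945, 0.1286] yaw -40.1 q7 -11 gap 0.644 F 45.0
[[-0.01, 0.01, -0.02], [0.051, 0.022, -0.035]] rows 0.1
[[-0.01, 0.01, -0.02], [0.054, 0.025, 2.995]] rows 2.9
```

View pics/w3.png

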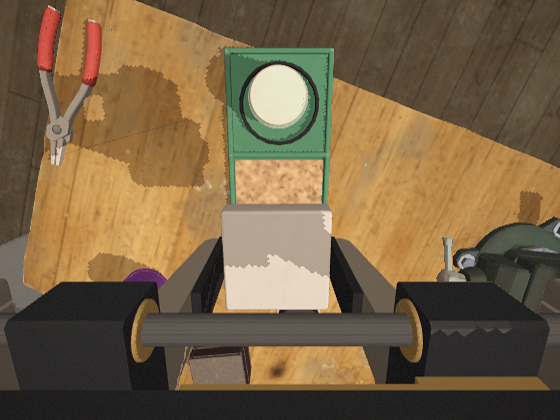

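The block is held level and square to the tray at (277,255), and the cream jar sits inside its collar at (278,95). I'll lower the block.

Emit:
jog_arm(moves=[[[0,0,0],[0,0,0.8],1],[[0,0,0],[0,0,1.6],1],[[0,0,0],[0,0,2.2],1],[[0,0,0],[0,0,2.6],1],[[0,0,0],[0,0,2.85],1],[[0,0,0],[0,0,2.95],1],[[0,0,0],[0,0,3.02],1],[[0,0,0],[0,0,3.02],1],[[0,0,0],[0,0,3.02],1]])

```text
clock: 21.02
tool_pos: [0.5582, -0.0937, 0.009]
ee_rot: [[0.643, 0.766, 0.002], [0.766, -0.643, -0.0], [0.001, 0.001, -1.0]]
ft_force: [-1.0, -0.8, -5.0]
finger_gap: 0.649
gripper_force: 45.0
```

Emit:
jog_arm(moves=[[[0,0,0],[0,0,0.02],1],[[0,0,0],[0,0,0.02],-0.55],[[0,0,0],[0,0,0.02],-0.55],[[0,0,0],[0,0,0.02],-0.55],[[0,0,0],[0,0,0.02],-0.55],[[0,0,0],[0,0,-0.4],-0.55],[[0,0,0],[0,0,-1.2],-0.55],[[0,0,0],[0,0,-2.1],-0.55],[[0,0,0],[0,0,-3.0],-0.55],[[0,0,0],[0,0,-3.0],-0.55],[[0,0,0],[0,0,-3.0],-0.55]])

```text
clock: 21.93
tool_pos: [0.559, -0.0934, 0.1301]
ee_rot: [[0.643, 0.766, 0.005], [0.766, -0.643, 0.001], [0.004, 0.003, -1.0]]
ft_force: [-0.1, 0.6, -0.6]
finger_gap: 0.776
gripper_force: 0.0
```

Run:
```python
from plan import *
see("steel_block","wrist",.003)
plan((.396,-.190,.13,-33),(.396,-.190,.012,-33))
```

```text
steel_block wrist p0.75 [275.0, 204.0] xy [0.5578, -0.0924] yaw -40.0 iou 0.97
steel_block wrist p0.60 [220.0, 365.0] xy [0.3836, -0.2026] yaw -36.7 iou 0.68
t 22.0 [0.557, -0.0929, 0.1274] yaw -40.0 q7 -11 gap 0.775 F 0.0
[[-0.01, 0.0, -1.17], [-4.446, -1.523, -0.062]] rows 4.5
[[-0.01, 0.0, -1.17], [-4.446, -1.52, 2.888]] rows 2.8
```

The block is flat, square and centred. I'll move over the ring box and look for its catch.

Emit:
jog_arm(moves=[[[0,0,-1.17],[-4.45,-1.52,0],-0.6],[[0,0,-1.17],[-4.45,-1.52,0],-0.6],[[0,0,-1.17],[-4.45,-1.52,0],-0.6],[[0,0,-1.17],[-4.45,-1.52,0],-0.6],[[0,0,-1.17],[-4.45,-1.52,0],-0.6],[[0,0,-1.17],[-4.45,-1.52,0],-0.6],[[0,0,-1.17],[-4.45,-1.52,0],-0.6],[[0,0,-1.17],[-4.45,-1.52,0],-0.6]])

```text
clock: 22.7
tool_pos: [0.3969, -0.1901, 0.1275]
ee_rot: [[0.544, 0.839, -0.001], [0.839, -0.544, -0.0], [-0.0, -0.001, -1.0]]
ft_force: [0.4, -0.1, -0.3]
finger_gap: 0.797
gripper_force: 0.0
```

Run:
```python
from plan import *
see("ring_box","wrist")
cv2.imwrite("pics/w4.png",cv2.cvtColor(env.grab_frame("wrist"),cv2.COLOR_RGB2BGR))
plan((.396,-.190,.012,-33))
```

```text
ring_box wrist p0.90 [280.0, 206.0] xy [0.3956, -0.1895] yaw -33.4 iou 0.97
t 22.9 [0.3973, -0.19, 0.1276] yaw -32.9 q7 7 gap 0.797 F 0.0
[[-0.0, 0.01, 0.02], [-0.016, -0.026, 2.891]] rows 2.8
```

View pics/w4.png

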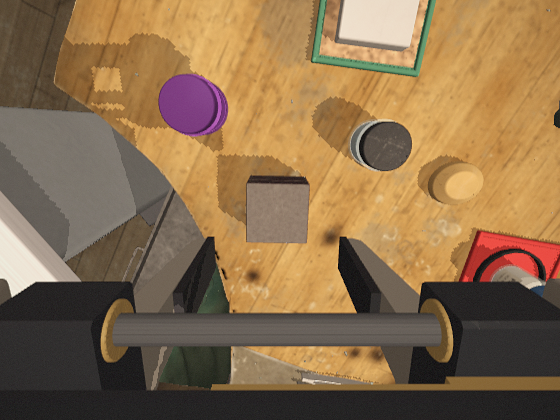

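The ring box is square between the jaws at (277,210), and no catch shows on either jaw side. I'll grip it.

Emit:
jog_arm(moves=[[[0,0,0],[0,0,0.9],-0.6],[[0,0,0],[0,0,1.8],-0.6],[[0,0,0],[0,0,2.5],-0.6],[[0,0,0],[0,0,2.9],-0.6],[[0,0,0],[0,0,2.9],1],[[0,0,0],[0,0,2.9],1],[[0,0,0],[0,0,2.9],1],[[0,0,0],[0,0,2.9],1],[[0,0,0],[0,0,2.9],1],[[0,0,0],[0,0,2.9],1],[[0,0,0],[0,0,2.9],1]], squeeze=15)

```text
clock: 23.77
tool_pos: [0.3971, -0.1905, 0.0127]
ee_rot: [[0.544, 0.839, 0.002], [0.839, -0.544, -0.0], [0.001, 0.001, -1.0]]
ft_force: [-1.1, 1.1, 4.1]
finger_gap: 0.588
gripper_force: 15.0
```

```bash
python3 plan.py "[(.396,-.190,.13,-33),(.558,-.0925,.13,-40),(.558,-.0925,.034,-40)]"
```

```text
t 23.8 [0.3971, -0.1905, 0.0127] yaw -33.0 q7 22 gap 0.588 F 15.0
[[0.01, -0.01, 0.0], [-0.002, -0.026, -2.933]] rows 2.8
[[0.01, -0.01, 1.17], [4.247, 2.045, -2.926]] rows 4.5
[[0.01, -0.01, 1.17], [4.245, 2.042, -0.526]] rows 2.3
```

Emit:
jog_arm(moves=[[[0,0,0],[0,0,-0.5],1],[[0,0,0],[0,0,-1.3],1],[[0,0,0],[0,0,-2.2],1],[[0,0,0],[0,0,-2.93],1],[[0,0,1.17],[4.25,2.04,-2.93],1],[[0,0,1.17],[4.25,2.04,-2.93],1],[[0,0,1.17],[4.25,2.04,-2.93],1],[[0,0,1.17],[4.25,2.04,-2.93],1],[[0,0,1.17],[4.25,2.04,-2.93],1],[[0,0,1.17],[4.25,2.04,-2.93],1],[[0,0,1.17],[4.25,2.04,-2.93],1],[[0,0,1.17],[4.25,2.04,-2.93],1],[[0,0,1.17],[4.25,2.04,-1.9],1],[[0,0,1.17],[4.25,2.04,-1.2],1],[[0,0,1.17],[4.25,2.04,-0.8],1],[[0,0,1.17],[4.25,2.04,-0.6],1],[[0,0,1.17],[4.25,2.04,-0.54],1],[[0,0,1.17],[4.25,2.04,-0.54],1],[[0,0,1.17],[4.25,2.04,-0.54],1]])

```text
clock: 25.35
tool_pos: [0.5575, -0.0936, 0.0346]
ee_rot: [[0.644, 0.765, 0.001], [0.765, -0.644, -0.0], [0.001, 0.001, -1.0]]
ft_force: [0.1, 0.5, -0.7]
finger_gap: 0.584
gripper_force: 15.0
```

Emit:
jog_arm(moves=[[[0,0,0],[0,0,0.01],1],[[0,0,0],[0,0,0.01],-0.45],[[0,0,0],[0,0,0.01],-0.45],[[0,0,0],[0,0,0.01],-0.45],[[0,0,0],[0,0,0.01],-0.45],[[0,0,0],[0,0,0.01],-0.45],[[0,0,0],[0,0,-0.5],-0.45],[[0,0,0],[0,0,-1.3],-0.45],[[0,0,0],[0,0,-2.2],-0.45],[[0,0,0],[0,0,-3.0],-0.45],[[0,0,0],[0,0,-3.6],-0.45],[[0,0,0],[-3.0,0,-4.4],-0.45],[[0,0,0],[-6.0,0,-4.4],-0.45],[[0,0,0],[-6.0,0,-4.4],-0.45],[[0,0,0],[-6.0,0,-4.4],-0.45],[[0,0,0],[-6.0,0,-4.4],-0.45],[[0,0,0],[-6.0,0,-4.4],-0.45]])

```text
clock: 26.77
tool_pos: [0.4009, -0.2783, 0.2101]
ee_rot: [[0.644, 0.765, 0.001], [0.765, -0.644, 0.0], [0.001, 0.001, -1.0]]
ft_force: [1.0, -0.4, 0.1]
finger_gap: 0.726
gripper_force: 0.0
```

Run:
```python
from plan import *
for n in("wrist","scene"):
    f=env.grab_frame(n);cv2.imwrite(f"pics/end_{n}.png",cv2.cvtColor(f,cv2.COLOR_RGB2BGR))
    for l,z in(("ring_box",.021),("pumice_jar",.003),("flux_jar",.003),("borax_cone",.003),("black_jar",0),("wax_lump",0)): see(l,n,z,new=False)
plan()
```

```text
pumice_jar wrist p0.89 [143.0, 52.0] xy [0.3884, -0.0837] yaw 1.7 iou 0.93
flux_jar wrist p0.71 [444.0, 179.0] xy [0.5533, -0.3909] yaw 6.8 iou 0.91
borax_cone wrist p0.71 [422.0, 248.0] xy [0.4942, -0.4561] yaw 1.7 iou 0.90
black_jar wrist p0.72 [299.0, 68.0] xy [0.5034, -0.1877] yaw 8.0 iou 0.96
wax_lump wrist p0.85 [370.0, 93.0] xy [0.5543, -0.262] yaw 10.8 iou 0.89
ring_box scene p0.96 [283.0, 170.0] xy [0.5595, -0.0905] yaw -125.8 iou 0.95
pumice_jar scene p0.55 [292.0, 202.0] xy [0.5015, -0.191] yaw 11.3 iou 0.72
pumice_jar scene p0.49 [284.0, 171.0] xy [0.5737, -0.0642] yaw 5.0 iou 0.83
pumice_jar scene p0.44 [282.0, 156.0] xy [0.6508, 0.0212] yaw 3.0 iou 0.33
flux_jar scene p0.81 [382.0, 231.0] xy [0.5573, -0.3906] yaw 19.8 iou 0.91
flux_jar scene p0.65 [280.0, 187.0] xy [0.519, -0.1251] yaw 3.8 iou 0.21
borax_cone scene p0.64 [386.0, 269.0] xy [0.4927, -0.4585] yaw -0.7 iou 0.96
black_jar scene p0.91 [292.0, 202.0] xy [0.5027, -0.1896] yaw -2.1 iou 0.88
wax_lump scene p0.54 [331.0, 218.0] xy [0.5561, -0.2621] yaw 8.8 iou 0.93
t 27.5 [0.4034, -0.2759, 0.2095] yaw -40.0 q7 6 gap 0.726 F 0.0
```

View pics/end_scene.png

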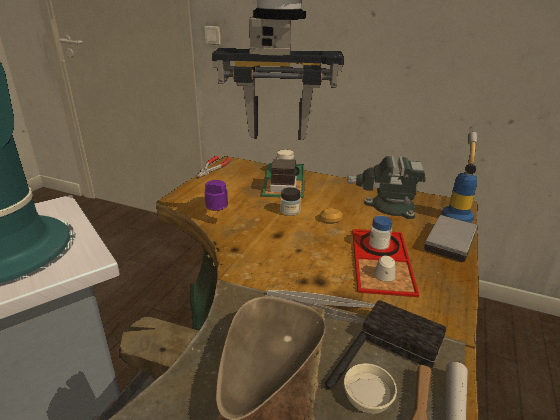

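View pics/end_wrist.png

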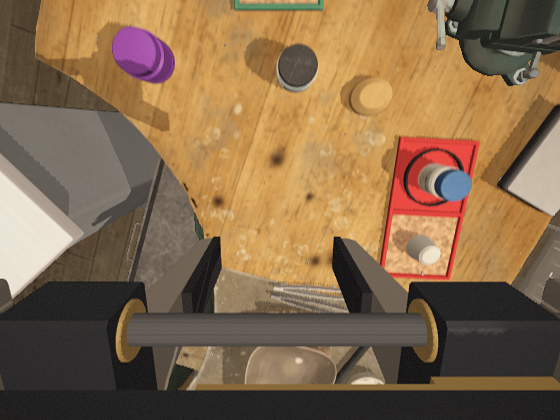

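The scene view shows the flux jar at (382,235) upright in the red collar and the cone at (386,268) in its bay. The ring box at (283,170) stands on the block with the cream jar behind it at (285,156). The black jar, the wax and the purple jar haven't moved. The ring box measures (0.5595, -0.0905) against the block's (0.558, -0.0925), about 2.5 mm apart, so I'm handing in.

```bash
python3 -c "
from cell import env
print(env.finish_job())"
```

```text
the job is handed in; nothing more can be done
None
```

Both kits are made up and handed in at about 27.5 s on the robot clock; all five pieces measured within about 5 mm of their targets and looked upright, but the hand-in call returned no verdict.

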